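Clamp a sawn stone slab in the quick-clamp fixture

ROBOT

A 7-joint arm with a two-finger parallel gripper is mounted at the origin on a cart in front of the work surface, level with it; the furniture and walls round the work are solid. World frame = base frame: x ahead of the robot, y to its left, z up, the work surface at z = 0. Lengths are in m, angles in rad, forces in N, time in s.
With the tool pointing down it reaches from about 0.4 to 0.85 m from the base axis. Payload 10.4 kg.
Tool frame: the origin (TCP) lies between the finger pads; the fingertips stand 22 mm ahead of it and the grasp point (between the pads) lies 3 mm ahead of it (r.nose_length is the distance from the TCP to the fingertips, in m); z points along the fingers, y is the line along which they close (so a half turn about z gives the same grasp; the last joint's range is limited). The gripper opens to 87 mm and grips with 3 to 60 N. Pads are 19 mm wide; open, the fingers measure 117 mm over their backs; the gripper's body (75 mm by 190 mm) begins 51 mm behind the grasp point.
Start: joints at [1.244, 0.332, -0.065, 1.46, 0.022, 1.35, -0.088], TCP at [0.187, -0.596, 0.245] pointing down, gripper open.
Joint ranges: [-2.6, 2.6], [-0.5, 2.12], [-1.47, 1.34], [0.16, 2.42], [-1.27, 4.41], [0.06, 2.06], [-2.6, 2.6]. Speed limits (rad/s): [2.22, 2.22, 2.79, 2.79, 3.14, 3.14, 3.14].

INTERFACE

Orientations are given as a unit quaternion [x, y, z, w].
In Python, from bench import readout, cams, r gives the robot as it stands. The module is installed in compiled form; this text tells all that it offers.
- The arm moves only by the tool step_arm, never from a script. Its argument "deltas" is a list that holds one entry, the list of rows, each a list of 7 numbers: the turn, a rotation vector about the tool's x, y, z in rad, then the shift along the tool's x, y, z in m, then the opening in per cent of the stroke, from 0 (shut) to 100 (fully open). A call has 1 to 20 rows; each row is the pose to reach, as a shift and turn from the pose commanded when the call began, along the tool's axes at that moment; what a row does not reach only later rows make up. A row lasts 1/8 s, in which the tool goes at most 62.5 mm and 10.7 degrees, less where a joint would pass 70% of its speed; a pose out of reach is approached as far as the arm can. A call with a gripper value outside its range is refused whole. The fingers move at their own pace and stop on an object; "squeeze" is the grip in N (left out, the last holds). Time passes only in rows, so rows that repeat a pose let the fingers close. It gives the time, the measured TCP pose, the force, the opening and the grip force at its end, in the units of the state.
- readout.read_state(): the state, without advancing time (a new reading comes with each control period).
- cams.camera(name): name is "scene" or "top"; returns a dict with "img" (400x640x3 uint8, red, green, blue), "fx", "fy", "cx", "cy" (pixels), "origin" and "rotation" of the camera in the world. Camera axes: x right, y up, looking along -z (the intrinsics and any distortion apply to the point x, -y, -z); pixel columns grow to the right and rows downward; lengths in m; the calibration is good to about 2 mm. A picture is of the moment at which its call begins. There is no depth.
- r.close_job(): hands the job in; it is judged then, once.
The state is a dict: "time": time; "joint_positions": joint angles; "joint_vel": joint speeds; "joint_torque": joint torques, N m; "ee_pos": TCP position; "eef_rot": TCP orientation; "ft_force": force on the tool from outside, world axes, zero at the start; "torque": the same for the moment, N m; "width": finger opening in m; "grip_force": force on a finger pad.
Only numpy, scipy, OpenCV 4.12 (cv2) and the standard library are available. Lean on these libraries where they do the work, as an engineer would, in place of code of your own. Each camera call takes 0.05 s, during which the arm holds its last target. There are 200 camera calls.

TASK

Clamp the agate slab in the blue fixture: with the outside of a finger, push the steel strap round over the slab until it meets its stop, and only then push the red cam lever all the way down, so that the strap's foot presses on the slab. Leave the slab and the other things on the bench where they lie, and finish clear of everything.

Things in the scene. Friction and masses are not known exactly. Their poses are not given: they have to be found in the camera images.
- fixture: Clamping fixture, fixed to the bench: blue plate 112 (its x) x 164 (its y, from -62 to +102) x 10 mm. Origin at the underside, below the centre of the cork bed that carries the slab; cork top 12 mm above the bench. Low aluminium fences, tops 17 mm up, at the bed's +x and -y sides. The strap turns on a boss at x = 0, y = +60 mm
- swing_axis (a point): point on the strap's vertical swing axis, 46 mm above the bench, at strap mid-height while unclamped
- strap_nose (a point): centre of the strap near its free end, 80 mm from the swing axis, half-way through its thickness. The strap is a level steel bar 22 mm wide, 12 mm thick (about 40 to 52 mm above the bench), its round end 92 mm from the axis. Clamping lowers it by some 4 mm
- strap_foot (a point): centre of the underside of the rubber foot (diameter 18 mm) below the strap, 60 mm from the swing axis, 3 to 4 mm clear of the slab's top while the lever is up; its bolt and nut stand on top of the strap up to 60 mm above the bench
- stop_pin (a point): top of the brass stop pin (diameter 8 mm), 50 mm above the bench, at x = +15.5, y = +41 mm of the fixture; the strap swung home lies beside it
- strap_swing (a joint): swing of the strap, rad: 0 = home over the slab against its stop, pointing along the fixture's -y; grows clockwise seen from above (1.57 = along the fixture's -x). Starts between 1.2 and 1.9, so it is to be turned counter-clockwise. Stays where it is left; about 1.3 N at the nose moves it
- strap: the steel strap with its foot; origin on the swing axis 34 mm above the bench while unclamped, -y along the strap toward its nose
- cam_lever (a joint): cam lever, rad: 0 = raised (60 degrees above level), 1.0 = end stop, fully down (3 degrees above level). Starts between 0 and 0.2. Stays where it is left; about 2 N at its tip moves it, a little more at the end
- cam_hinge (a point): centre of the cam lever's level hinge axis, on the swing axis, 66 mm above the bench; the hinge turns with the strap
- lever_tip (a point): centre of the round red grip near the lever's end, 70 mm from the hinge; the grip is 18 mm thick and ends 80 mm from the hinge. Seen from above the lever points from the swing axis directly away from the strap's nose; pushed down, its tip moves outward and down, to 70 mm above the bench
- agate_slab: loose flat slab of pale sawn agate 59 x 82 x 6 mm lying on the bed, its long side along the fixture's x; origin at the centre of its underside, 12 mm above the bench
- spanner: loose steel spanner 25 x 163 x 6 mm, origin at the centre of its underside, long along its y; not part of the job
- marker: loose white and black marker 11 x 128 x 11 mm, origin at the centre of its underside, long along its y; not part of the job
- dop_stick: loose wooden dop stick 21 x 124 x 17 mm with a stone on its end, origin at the centre of its underside, long along its y; not part of the job
- loupe: loose folded loupe 26 x 59 x 15 mm, origin at the centre of its underside; not part of the job
- green_stone: loose green rough stone 34 x 44 x 26 mm, origin at the centre of its underside; not part of the job

How it is judged:
On the way, in this order (a step that is already met when the one before it is completed fails the run):
1. the strap is home over the slab (within 0.10 rad of its stop) while the lever is still up (value of joint strap_swing below 0.1 rad and value of joint cam_lever below 0.5 rad), for 0.2 s.
2. the lever is fully down and the strap presses on the slab (value of joint strap_swing below 0.1 rad and value of joint cam_lever above 0.9 rad and contact force between strap and agate_slab above 1.5 N), for 0.2 s.
At the end, for the whole second after the job is handed in: The strap is within 0.10 rad of its stop, the lever within 0.10 rad of fully down, the foot presses on the slab with over 1.5 N, the slab is at rest within 8 mm of where it lay, and the spanner, marker, dop stick, loupe and green stone are within 15 mm of where they lay (all of step 2 and distance of agate_slab from where it was at the start of the episode below 0.008 m and distance of each of spanner, marker, dop_stick, loupe, green_stone from where it was at the start of the episode below 0.015 m and linear speed of agate_slab below 0.02 m/s); the robot touches nothing.
It fails at once if the lever is pushed down (past 0.6) before the strap is over the slab (beyond 0.2 rad from its stop) (value of joint cam_lever above 0.6 rad and value of joint strap_swing above 0.2 rad).
It fails at once if the slab is shifted or lifted by more than 8 mm (distance of agate_slab from where it was at the start of the episode above 0.008 m).
It fails at once if the spanner, marker, dop stick, loupe or green stone is moved or lifted by more than 15 mm (distance of any of spanner, marker, dop_stick, loupe, green_stone from where it was at the start of the episode above 0.015 m).
It also fails if it takes over 54 s, if anything falls off the work surface, if the arm or the gripper's body presses on something with over 40 N, if the wrist force passes 120 N, or if a joint passes its speed limit or range.

## Working session

There is one attempt and no reset: what is moved stays moved. The work goes in short steps, Python scripts to look and compute and a tool call to move; the robot and the scene stay as the last step left them, time stands still between calls to the robot, and variables do not carry over. Pictures are saved under pics/ and viewed, at most 10 in all, crops included, and the job is handed in when it is done.

Besides the shell and the picture viewer there is one more tool, called as name([rows], argument=value, ...), one row to a line, values as JSON. step_arm: Moves the arm, as the interface text tells. Its arguments: {"type":"object","properties":{"deltas":{"type":"array"},"squeeze":{"type":"number"}},"required":["deltas"]}

```bash
mkdir -p pics; python3 - <<'E'
from bench import readout,cams,r
import cv2
for n in("top","scene"):
    c=cams.camera(n); cv2.imwrite(f"pics/{n}0.png",c["img"][:,:,::-1])
    print(n,{k:(v.tolist() if hasattr(v,'tolist') else v) for k,v in c.items() if k!="img"})
s=readout.read_state(); print(s["time"],s["ee_pos"],s["eef_rot"],s["width"],r.nose_length)
E
```

```text
top {'fx': 488.8617471011284, 'fy': 488.8617471011284, 'cx': 315.7471704758158, 'cy': 202.20877083370905, 'origin': [0.40765076622448615, 0.01716402929064082, 1.2756690732849012], 'rotation': [-0.019230777700180193, 0.02326007994398826, 0.7117751877667067, -0.7017586678835644]}
scene {'fx': 425.1950937022401, 'fy': 425.1950937022401, 'cx': 317.8527854247951, 'cy': 199.2730882302813, 'origin': [-0.08339380057772675, 0.3256019611587554, 0.6932282115120642], 'rotation': [-0.2029707133042473, 0.3578732593350361, 0.7820757522168161, -0.4680674498276765]}
0.1 [ 0.18689251 -0.59608548  0.2438472 ] [ 9.88482295e-01  1.51335298e-01 -1.16875938e-04 -6.04857920e-04] 0.08692137168123815 0.022
```

View pics/top0.png

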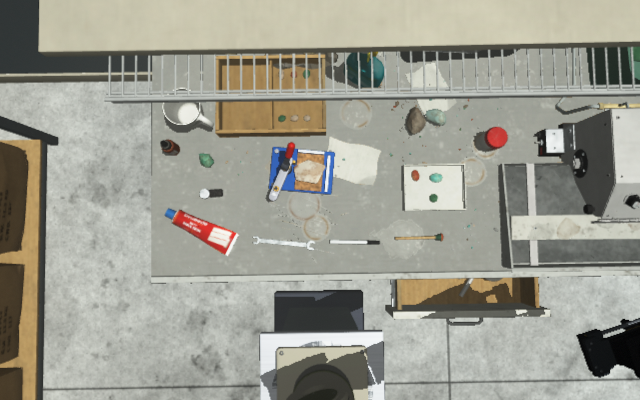

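View pics/scene0.png

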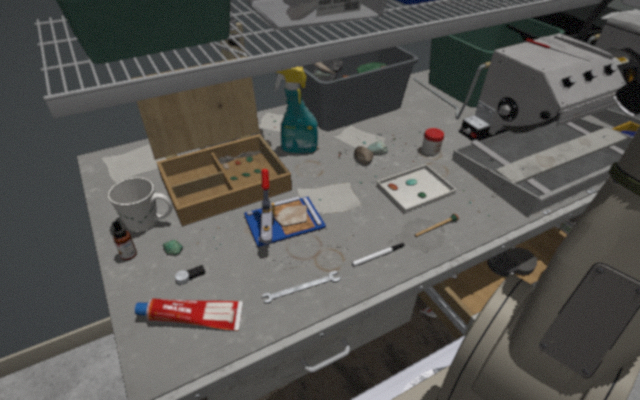

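The top view shows the fixture at about (302,171), with its boss on the left and the slab on the right. The strap nose is at about (272,197) and the red lever tip at about (291,148). I'll enlarge this area to measure it.

```bash
cat > h.py <<'E'
import numpy as np
from scipy.spatial.transform import Rotation as R
from bench import readout,cams,r
def ray(c,uv,z):
    M=R.from_quat(c["rotation"]).as_matrix(); o=np.array(c["origin"])
    d=M@np.array([(uv[0]-c["cx"])/c["fx"],-(uv[1]-c["cy"])/c["fy"],-1])
    return o+d*(z-o[2])/d[2]
def proj(c,p):
    M=R.from_quat(c["rotation"]).as_matrix(); q=M.T@(np.array(p)-c["origin"])
    return np.array([c["cx"]+c["fx"]*q[0]/-q[2],c["cy"]+c["fy"]*q[1]/q[2]])
E
python3 - <<'E'
from h import *
import cv2
a=cv2.imread("pics/top0.png")[135:210,250:350]
cv2.imwrite("pics/c0.png",cv2.resize(a,None,fx=8,fy=8,interpolation=cv2.INTER_CUBIC))
E
```

```text
(no output)
```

View pics/c0.png

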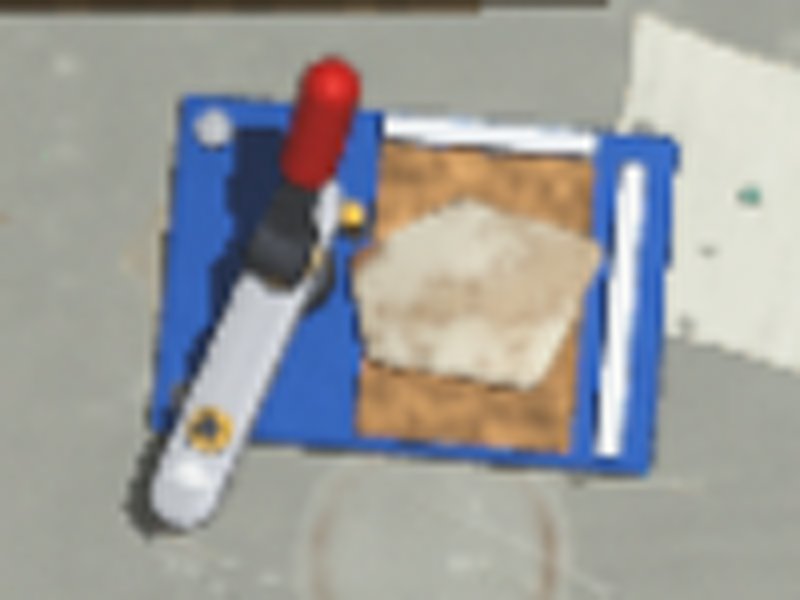

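The crop shows the plate corners at TL (185,97), TR (678,140), BR (648,473) and BL (152,428). The stop pin is at (352,215), the nut at (210,428), the nose end at (175,528) and the lever tip at (333,80).

```bash
cat > m.py <<'E'
from h import *
c=cams.camera("top")
P=lambda u,v,z: ray(c,(250+(u+.5)/8-.5,135+(v+.5)/8-.5),z)
W=np.array([P(*q,.010)[:2] for q in[(185,97),(678,140),(648,473),(152,428)]])
F=np.array([(56,102),(56,-62),(-56,-62),(-56,102)])/1000
fm,wm=F.mean(0),W.mean(0)
H=(F-fm).T@(W-wm); a=np.arctan2(H[0,1]-H[1,0],H[0,0]+H[1,1])
Rm=np.array([[np.cos(a),-np.sin(a)],[np.sin(a),np.cos(a)]]); t=wm-Rm@fm
print("yaw",a,"origin",t,"resid mm",1000*(W-(F@Rm.T+t)).round(4).tolist() if 0 else (1000*(W-(F@Rm.T+t))).round(1).tolist())
f=lambda p:(Rm.T@(p[:2]-t)*1000).round(1)
print("pin",f(P(352,215,.05)),"exp 15.5 41")
for n,q in dict(nut=(210,428,.058),noseend=(175,526,.046),tip=(333,78,.13),slabL=(355,270,.018)).items(): print(n,f(P(*q)),P(*q).round(3))
ax=Rm@[0,.06]+t; print("axis",ax)
for n,q in dict(nut=(210,428,.058),noseend=(175,526,.046)).items():
    d=f(P(*q))-[0,60]; print(n,np.hypot(*d),"swing",np.arctan2(-d[0],-d[1]))
# arcs
for s in np.arange(2,-.05,-.2):
    d=np.array([-np.sin(s),-np.cos(s)]); print(round(s,1),"nose",(ax+Rm@d*.08).round(3))
print("home dir lever", Rm@[0,1], readout.read_state()["time"])
E
python3 m.py
```

```text
yaw -0.10409269539150456 origin [0.56601511 0.02530675] resid mm [[-1.8, -1.2], [-1.1, 1.2], [1.5, 1.2], [1.4, -1.2]]
pin [15.1 40.6] exp 15.5 41
nut [-56.8  78.2] [0.518 0.109 0.058]
noseend [-87.6  87.2] [0.488 0.121 0.046]
tip [43.9 45.7] [0.614 0.066 0.13 ]
slabL [ 1.8 39.7] [0.572 0.065 0.018]
axis [0.5722494  0.08498199]
nut 59.64461417429071 swing 1.8808825109711198
noseend 91.72567797514499 swing 1.8718601774116947
2.0 nose [0.503 0.126]
1.8 nose [0.497 0.111]
1.6 nose [0.493 0.096]
1.4 nose [0.492 0.08 ]
1.2 nose [0.495 0.064]
1.0 nose [0.501 0.049]
0.8 nose [0.509 0.036]
0.6 nose [0.52  0.024]
0.4 nose [0.534 0.015]
0.2 nose [0.548 0.009]
0.0 nose [0.564 0.005]
home dir lever [0.10390482 0.99458725] 0.15
```

The fit is good: the pin lands within 0.6 mm of its given place, the nut at 59.6 mm and the nose end at 91.7 mm. That puts the swing at 1.875. I'll push at a radius of 74 mm with the closed fingers and turn the tool along with the strap.

```bash
cat >> h.py <<'E'
YAW=-.1041; AX=np.array([.5722,.0850]); Rf=np.array([[np.cos(YAW),-np.sin(YAW)],[np.sin(YAW),np.cos(YAW)]])
def at(s,off,rad=.074,z=.056):
    """tool aligned with the strap at swing s, its centre off m behind the strap's centre line"""
    p=AX+Rf@(rad*np.array([-np.sin(s),-np.cos(s)])+off*np.array([-np.cos(s),np.sin(s)]))
    return [*p,z],np.pi/2+YAW-s
def rows(wp,grip=0):
    st=readout.read_state(); R0=R.from_quat(st["eef_rot"]); p0=st["ee_pos"]; out=[]
    for p,yaw in wp:
        R1=R.from_euler("z",yaw)*R.from_euler("x",np.pi)
        out.append([*(R0.inv()*R1).as_rotvec().round(3).tolist(),*R0.inv().apply(np.array(p)-p0).round(4).tolist(),grip])
    for o in out: print(o)
E
python3 -c "
from h import *
p,y=at(1.875,.040,z=.2); print(p,y)
rows([([.34,-.3,.25],.1),([.42,0,.25],-.2),([p[0],p[1],.2],y),([p[0],p[1],.056],y)])"
```

```text
[np.float64(0.5201652408193707), np.float64(0.1510937503627529), 0.2] -0.4083036732051035
[-0.001, 0.0, 0.204, 0.2347, -0.2368, -0.0058, 0]
[-0.001, 0.0, 0.504, 0.4008, -0.4991, -0.0055, 0]
[-0.001, 0.0, 0.712, 0.5416, -0.6133, 0.0446, 0]
[-0.001, 0.0, 0.712, 0.5416, -0.6131, 0.1886, 0]
```

step_arm([
  [[0,0,0.204,0.235,-0.237,-0.006,0],[0,0,0.204,0.235,-0.237,-0.006,0],[0,0,0.204,0.235,-0.237,-0.006,0],[0,0,0.204,0.235,-0.237,-0.006,0],[0,0,0.204,0.235,-0.237,-0.006,0],[0,0,0.204,0.235,-0.237,-0.006,0],[0,0,0.504,0.401,-0.499,-0.006,0],[0,0,0.504,0.401,-0.499,-0.006,0],[0,0,0.504,0.401,-0.499,-0.006,0],[0,0,0.504,0.401,-0.499,-0.006,0],[0,0,0.504,0.401,-0.499,-0.006,0],[0,0,0.504,0.401,-0.499,-0.006,0],[0,0,0.712,0.542,-0.613,0.045,0],[0,0,0.712,0.542,-0.613,0.045,0],[0,0,0.712,0.542,-0.613,0.045,0],[0,0,0.712,0.542,-0.613,0.045,0],[0,0,0.712,0.542,-0.613,0.045,0],[0,0,0.712,0.542,-0.613,0.045,0]],
])

```text
time: 2.4
ee_pos: [0.5207, 0.1493, 0.1996]
eef_rot: [0.979, -0.203, 0.0, 0.0]
ft_force: [0.6, -0.9, 0.9]
width: 0.0004
grip_force: 0.0
```

```bash
python3 -c "
from h import *
import cv2
s=readout.read_state(); print(s['ee_pos'],s['width'],s['ft_force'])
rows([at(1.875,.040,z=.12),at(1.875,.040)])
a=cams.camera('scene')['img'][130:330,150:400,::-1]
cv2.imwrite('pics/s1.png',cv2.resize(a,None,fx=3,fy=3,interpolation=cv2.INTER_CUBIC))
"
```

```text
[0.5207201  0.1492912  0.19961568] 0.00040099863842356777 [ 0.6167146  -0.86446688  0.94860696]
[0.001, -0.0, -0.001, -0.0013, -0.0015, 0.0796, 0]
[0.001, -0.0, -0.001, -0.0013, -0.0016, 0.1436, 0]
```

View pics/s1.png

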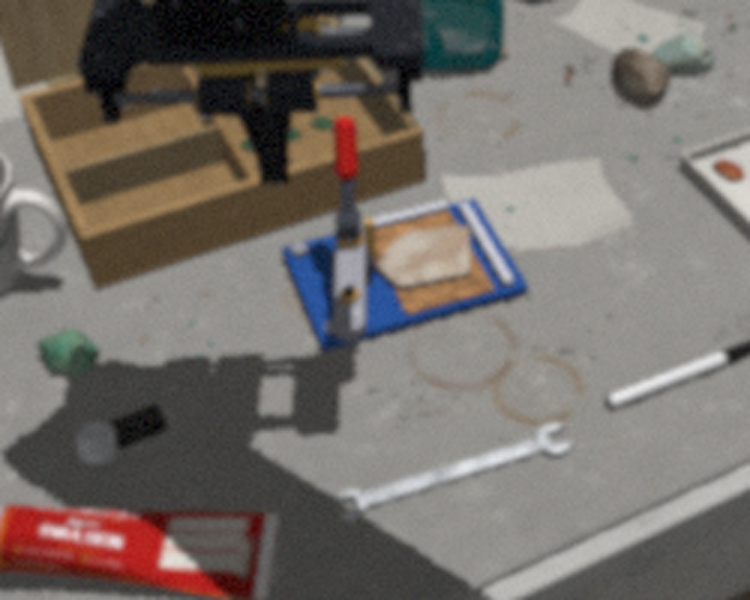

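The fingers hang closed beside the strap, clear of the lever, with nothing in the way below. I'll descend.

step_arm([
  [[0,0,0,-0.0013,-0.0015,0.05,0],[0,0,0,-0.0013,-0.0015,0.1,0],[0,0,0,-0.0013,-0.0015,0.144,0],[0,0,0,-0.0013,-0.0015,0.144,0],[0,0,0,-0.0013,-0.0015,0.144,0]],
])

```text
time: 3.08
ee_pos: [0.5213, 0.1525, 0.0577]
eef_rot: [0.979, -0.203, 0.001, -0.0]
ft_force: [0.5, -0.6, 0.6]
width: 0.0004
grip_force: 0.0
```

```bash
python3 -c "
from h import *
s=readout.read_state(); print(s['ee_pos'],s['ft_force'])
w=[at(1.875,.027)]+[at(s,.026) for s in np.arange(1.8,.1,-.1)]
rows(w)
"
```

```text
[0.52127406 0.15250734 0.05772394] [ 0.54412986 -0.55872889  0.57284075]
[-0.001, -0.002, -0.0, -0.0005, 0.0147, 0.0017, 0]
[-0.001, -0.002, -0.075, -0.0022, 0.0214, 0.0017, 0]
[-0.001, -0.002, -0.175, -0.0038, 0.029, 0.0017, 0]
[-0.001, -0.002, -0.275, -0.0047, 0.0368, 0.0017, 0]
[-0.001, -0.003, -0.375, -0.0048, 0.0447, 0.0017, 0]
[-0.001, -0.003, -0.475, -0.0041, 0.0525, 0.0017, 0]
[-0.0, -0.003, -0.575, -0.0027, 0.0602, 0.0016, 0]
[-0.0, -0.003, -0.675, -0.0005, 0.0677, 0.0016, 0]
[-0.0, -0.003, -0.775, 0.0025, 0.0749, 0.0016, 0]
[-0.0, -0.003, -0.875, 0.0062, 0.0819, 0.0016, 0]
[0.0, -0.003, -0.975, 0.0105, 0.0884, 0.0016, 0]
[0.0, -0.003, -1.075, 0.0155, 0.0945, 0.0017, 0]
[0.0, -0.003, -1.175, 0.0211, 0.1, 0.0017, 0]
[0.0, -0.003, -1.275, 0.0271, 0.1049, 0.0017, 0]
[0.001, -0.003, -1.375, 0.0337, 0.1093, 0.0017, 0]
[0.001, -0.003, -1.475, 0.0406, 0.1129, 0.0017, 0]
[0.001, -0.003, -1.575, 0.0479, 0.1158, 0.0017, 0]
[0.001, -0.003, -1.675, 0.0554, 0.118, 0.0017, 0]
```

step_arm([
  [[0,0,0,-0.0005,0.0147,0.001,0],[0,0,-0.075,-0.0022,0.0214,0.001,0],[0,0,-0.175,-0.0038,0.029,0.001,0],[0,0,-0.275,-0.0047,0.0368,0.001,0],[0,0,-0.375,-0.0048,0.0447,0.001,0],[0,0,-0.475,-0.0041,0.0525,0.001,0],[0,0,-0.575,-0.0027,0.0602,0.001,0],[0,0,-0.675,-0.0005,0.0677,0.001,0],[0,0,-0.775,0.0025,0.0749,0.001,0],[0,0,-0.875,0.0062,0.0819,0.001,0],[0,0,-0.975,0.0105,0.0884,0.001,0],[0,0,-1.075,0.0155,0.0945,0.001,0],[0,0,-1.175,0.0211,0.1,0.001,0],[0,0,-1.275,0.0271,0.1049,0.001,0],[0,0,-1.375,0.0337,0.1093,0.001,0],[0,0,-1.475,0.0406,0.1129,0.001,0],[0,0,-1.575,0.0479,0.1158,0.001,0],[0,0,-1.675,0.0554,0.118,0.001,0],[0,0,-1.675,0.0554,0.118,0.001,0]],
])

```text
time: 5.45
ee_pos: [0.5246, 0.0208, 0.0555]
eef_rot: [0.807, 0.591, 0.0, 0.001]
ft_force: [0.1, -0.9, -0.5]
width: 0.0006
grip_force: 0.0
```

```bash
python3 -c "
from h import *
import cv2
s=readout.read_state(); print(s['ee_pos'],s['ft_force'],at(.2,.026))
rows([at(s,.026) for s in (.12,.06,.02)]+[at(0,.0255)])
im=[cams.camera(n)['img'][:,:,::-1] for n in('top','scene')]
a=np.hstack([im[0][110:230,240:360],im[1][160:280,220:340]])
cv2.imwrite('pics/s2.png',cv2.resize(a,None,fx=3.3,fy=3.3,interpolation=cv2.INTER_CUBIC))
"
```

```text
[0.52458244 0.02079758 0.0554579 ] [ 0.08719821 -0.94643088 -0.51655266] ([np.float64(0.525234802650661), np.float64(0.022180653951687446), 0.056], 1.2666963267948965)
[0.001, 0.0, -0.082, -0.0003, 0.0062, -0.0005, 0]
[0.001, 0.0, -0.142, -0.0014, 0.0108, -0.0005, 0]
[0.001, 0.0, -0.182, -0.0019, 0.0139, -0.0005, 0]
[0.001, 0.0, -0.202, -0.002, 0.0159, -0.0005, 0]
```

View pics/s2.png

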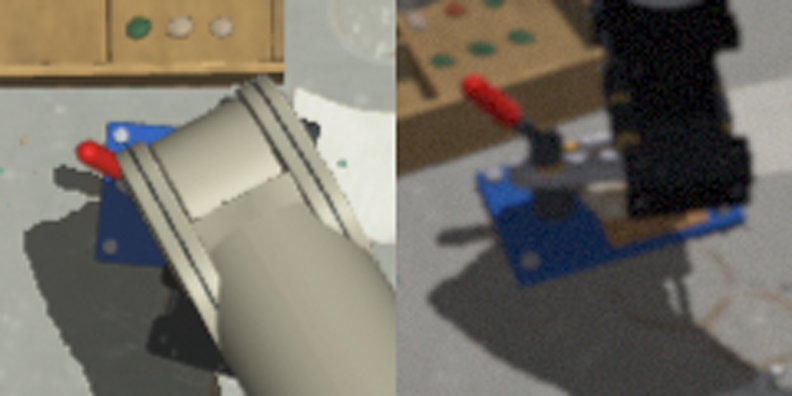

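The strap now lies over the slab, nearly home. In the top half the lever (red, about (98,158)) is still raised. I'll push on gently.

step_arm([
  [[0,0,-0.08,0,0.006,0,0],[0,0,-0.14,-0.001,0.011,0,0],[0,0,-0.18,-0.002,0.014,0,0],[0,0,-0.2,-0.002,0.016,0,0],[0,0,-0.2,-0.002,0.017,0,0],[0,0,-0.2,-0.002,0.017,0,0]],
])

```text
time: 6.3
ee_pos: [0.5397, 0.0152, 0.0546]
eef_rot: [0.743, 0.669, -0.0, 0.0]
ft_force: [-1.8, -0.9, 0.7]
width: 0.0001
grip_force: 0.6
```

```bash
python3 -c "
from h import *
s=readout.read_state(); print(s['ee_pos'],s['ft_force'],at(0,.026))
"
```

```text
[0.5397276  0.01521285 0.05460197] [-1.75422084 -0.90535093  0.74163783] ([np.float64(0.5386512571965965), np.float64(0.014102314168154426), 0.056], 1.4666963267948965)
```

step_arm([
  [[0,0,0,0,0.0015,0,0],[0,0,0,0,0.003,0,0],[0,0,0,0,0.003,0,0]],
])

```text
time: 6.68
ee_pos: [0.543, 0.015, 0.0545]
eef_rot: [0.743, 0.669, 0.0, 0.0]
ft_force: [-1.7, -0.5, 0.6]
width: 0.0006
grip_force: 0.5
```

step_arm([
  [[0,0,0,0,0.001,0,0],[0,0,0,0,0.002,0,0],[0,0,0,0,0.003,0,0],[0,0,0,0,0.003,0,0]],
])

```text
time: 7.18
ee_pos: [0.5458, 0.0147, 0.0545]
eef_rot: [0.743, 0.669, -0.0, -0.0]
ft_force: [-2.4, -0.9, -0.7]
width: 0.0002
grip_force: 0.7
```

step_arm([
  [[0,0,0,0,0.001,0,0],[0,0,0,0,0.002,0,0],[0,0,0,0,0.003,0,0],[0,0,0,0,0.003,0,0]],
])

```text
time: 7.68
ee_pos: [0.5472, 0.0143, 0.054]
eef_rot: [0.743, 0.67, -0.002, -0.001]
ft_force: [-8.8, -2.4, 3.7]
width: 0.0005
grip_force: 4.4
```

```bash
python3 -c "
from h import *
import cv2
print(readout.read_state()['ft_force'])
a=cams.camera('scene')['img'][170:260,220:340,::-1]
cv2.imwrite('pics/s3.png',cv2.resize(a,None,fx=6.5,fy=6.5,interpolation=cv2.INTER_CUBIC))
"
```

```text
[-8.76945931 -2.43667931  3.65988094]
```

View pics/s3.png

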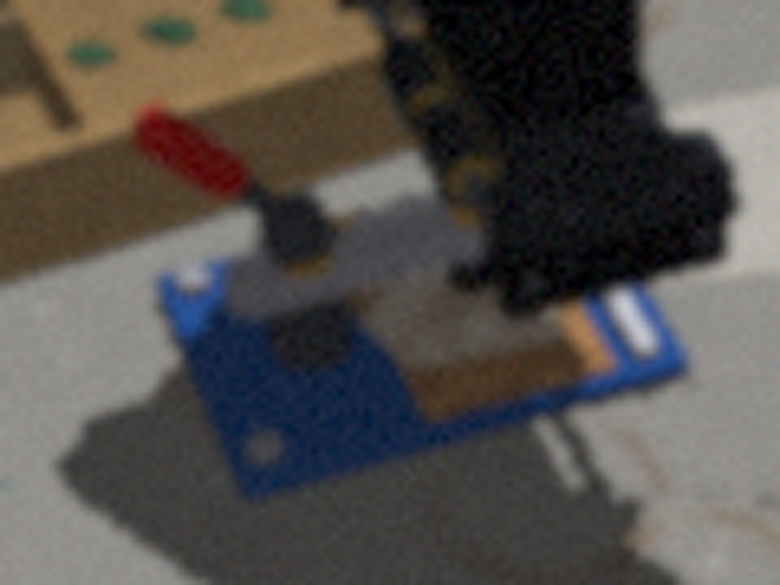

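The force rose to 9 N, so the strap is against its stop, and the lever is still up. Next I'll back off, rise and go over the lever.

```bash
python3 -c "
from h import *
rows([at(0,.045),at(0,.045,z=.2),at(0,0,-.010,.2),at(0,0,-.010,.152)])"
```

```text
[-0.003, 0.001, 0.0, -0.001, -0.0275, -0.0019, 0]
[-0.003, 0.001, 0.0, -0.0012, -0.028, -0.1459, 0]
[-0.003, 0.001, 0.0, 0.0828, 0.017, -0.1462, 0]
[-0.003, 0.001, 0.0, 0.0828, 0.0172, -0.0982, 0]
```

step_arm([
  [[0,0,0,0,-0.015,0,0],[0,0,0,-0.001,-0.028,-0.002,0],[0,0,0,-0.001,-0.028,-0.06,0],[0,0,0,-0.001,-0.028,-0.12,0],[0,0,0,-0.001,-0.028,-0.146,0],[0,0,0,-0.001,-0.028,-0.146,0],[0,0,0,0.04,-0.005,-0.146,0],[0,0,0,0.083,0.017,-0.146,0],[0,0,0,0.083,0.017,-0.146,0],[0,0,0,0.083,0.017,-0.146,0]],
])

```text
time: 8.98
ee_pos: [0.5738, 0.095, 0.1994]
eef_rot: [0.743, 0.67, -0.001, -0.0]
ft_force: [0.5, 0.5, 1.1]
width: 0.0006
grip_force: 0.0
```

```bash
python3 -c "
from h import *
import cv2
s=readout.read_state();print(s['ee_pos'],s['ft_force'])
rows([at(0,0,-(.010+.04*t),.152-.056*t) for t in np.linspace(0,1,9)]+[at(0,0,-.05,.090)])
im=[cams.camera(n)['img'][:,:,::-1] for n in('top','scene')]
a=np.hstack([im[0][110:230,240:360],im[1][140:260,220:340]])
cv2.imwrite('pics/s4.png',cv2.resize(a,None,fx=3.3,fy=3.3,interpolation=cv2.INTER_CUBIC))
"
```

```text
[0.5737929  0.09496974 0.19942514] [0.46531662 0.52597099 1.13978875]
[-0.001, 0.0, 0.001, -0.0001, -0.0005, 0.0474, 0]
[-0.001, 0.0, 0.001, 0.0049, -0.0005, 0.0544, 0]
[-0.001, 0.0, 0.001, 0.0099, -0.0005, 0.0614, 0]
[-0.001, 0.0, 0.001, 0.0149, -0.0004, 0.0684, 0]
[-0.001, 0.0, 0.001, 0.02, -0.0004, 0.0754, 0]
[-0.001, 0.0, 0.001, 0.025, -0.0004, 0.0824, 0]
[-0.001, 0.0, 0.001, 0.03, -0.0004, 0.0894, 0]
[-0.001, 0.0, 0.001, 0.035, -0.0004, 0.0964, 0]
[-0.001, 0.0, 0.001, 0.04, -0.0004, 0.1034, 0]
[-0.001, 0.0, 0.001, 0.04, -0.0004, 0.1094, 0]
```

View pics/s4.png

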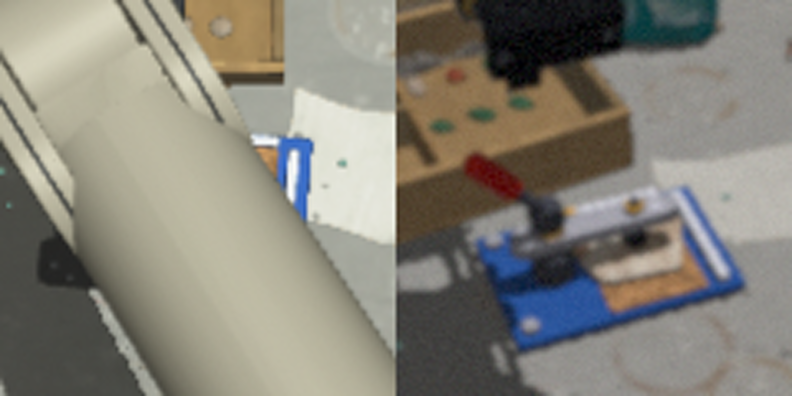

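The strap lies home over the slab with the lever raised, and the finger hangs above the hinge. Now I'll push the lever down along its arc.

step_arm([
  [[0,0,0,0,0,0.025,0],[0,0,0,0,0,0.047,0],[0,0,0,0.005,0,0.054,0],[0,0,0,0.01,0,0.061,0],[0,0,0,0.015,0,0.068,0],[0,0,0,0.02,0,0.075,0],[0,0,0,0.025,0,0.082,0],[0,0,0,0.03,0,0.089,0],[0,0,0,0.03,0,0.089,0]],
])

```text
time: 10.2
ee_pos: [0.5771, 0.1253, 0.1108]
eef_rot: [0.743, 0.67, -0.0, -0.0]
ft_force: [0.9, -0.5, -0.4]
width: 0.0003
grip_force: 0.0
```

step_arm([
  [[0,0,0,0.005,0,0.007,0],[0,0,0,0.01,0,0.014,0],[0,0,0,0.01,0,0.014,0]],
])

```text
time: 10.58
ee_pos: [0.5789, 0.1336, 0.0979]
eef_rot: [0.743, 0.669, -0.001, 0.001]
ft_force: [-4.0, -8.6, 12.8]
width: 0.0006
grip_force: 6.5
```

```bash
python3 -c "
from h import *
import cv2
a=cams.camera('scene')['img'][150:240,215:335,::-1]
cv2.imwrite('pics/s5.png',cv2.resize(a,None,fx=6.5,fy=6.5,interpolation=cv2.INTER_CUBIC))
"
```

```text
(no output)
```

View pics/s5.png

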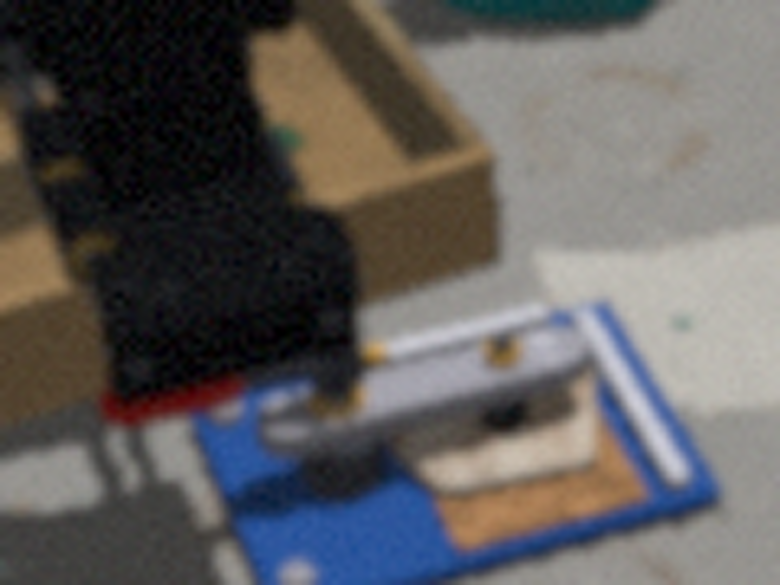

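The lever is nearly level under the finger, and the strap is still home. I'll press a little further to the end stop.

step_arm([
  [[0,0,0,0.002,0,0.002,0],[0,0,0,0.004,0,0.004,0],[0,0,0,0.004,0,0.004,0],[0,0,0,0.004,0,0.004,0]],
])

```text
time: 11.12
ee_pos: [0.5812, 0.135, 0.0962]
eef_rot: [0.744, 0.668, -0.001, 0.004]
ft_force: [-6.4, -17.0, 31.9]
width: 0.0004
grip_force: 16.2
```

The force climbed steeply to 32 N while the tool moved only 1.7 mm, so the lever is on its end stop. I'll lift straight off, retreat and check.

step_arm([
  [[0,0,0,0,0,-0.01,0],[0,0,0,0,0,-0.05,0],[0,0,0,0,0,-0.1,0],[0,0,0,0,0,-0.14,0],[0,0,0,0,-0.06,-0.14,0],[0,0,0,0,-0.12,-0.14,0],[0,0,0,-0.05,-0.17,-0.14,0],[0,0,0,-0.1,-0.17,-0.14,0],[0,0,0,-0.15,-0.17,-0.14,0],[0,0,0,-0.2,-0.17,-0.14,0],[0,0,0,-0.25,-0.17,-0.14,0],[0,0,0,-0.3,-0.17,-0.14,0],[0,0,0,-0.3,-0.17,-0.14,0],[0,0,0,-0.3,-0.17,-0.14,0]],
])

```text
time: 12.88
ee_pos: [0.3788, -0.1408, 0.2332]
eef_rot: [0.743, 0.67, 0.0, -0.0]
ft_force: [0.3, 0.8, 0.5]
width: 0.0005
grip_force: 0.0
```

```bash
python3 -c "
from h import *
import cv2
c=cams.camera('top')
d=np.array([*(Rf@[0,1]),0])
for th in (.05,.15,.25): print(th,(proj(c,[*AX,.066]+(d*np.cos(th)+[0,0,np.sin(th)])*.08)-[250,120])*6)
im=[c['img'][:,:,::-1],cams.camera('scene')['img'][:,:,::-1]]
k=cv2.INTER_CUBIC
a=np.hstack([cv2.resize(im[0][120:215,250:345],(400,400),interpolation=k),cv2.resize(im[1][170:265,225:320],(400,400),interpolation=k)])
cv2.imwrite('pics/s6.png',a)
c2=cams.camera('scene')
for th in (.05,.15,.25): print(th,(proj(c2,[*AX,.066]+(d*np.cos(th)+[0,0,np.sin(th)])*.08)-[225,170])*400/95+[400,0])
"
```

```text
0.05 [ 16.95812189 256.27217374]
0.15 [ 16.50729466 253.72065496]
0.25 [ 18.01519766 251.35085337]
0.05 [419.36425348 179.47139455]
0.15 [419.03266853 167.53186578]
0.25 [420.28255255 155.24190121]
```

View pics/s6.png

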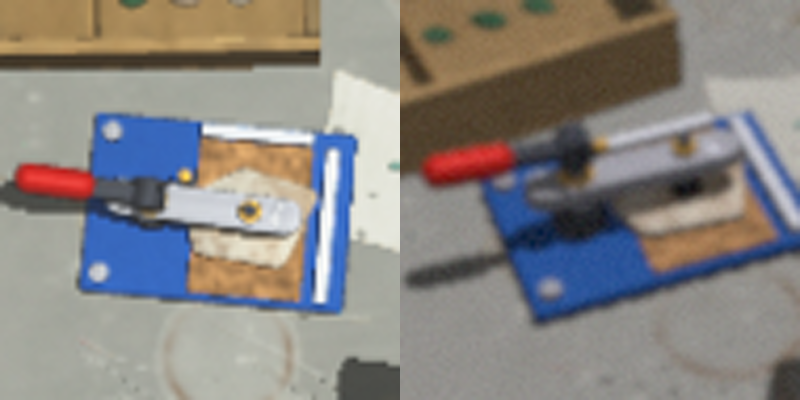

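The strap is beside the pin and the lever looks level. I'll check both angles numerically by comparing the red grip's centroid with model predictions.

```bash
python3 -c "
from h import *
d=np.array([*(Rf@[0,1]),0])
for n,(y0,y1,x0,x1) in dict(top=(140,190,245,285),scene=(190,225,222,265)).items():
    c=cams.camera(n); a=c['img'][y0:y1,x0:x1].astype(int)
    m=(a[...,0]>110)&(a[...,1]<80)&(a[...,2]<80); v,u=np.nonzero(m); u=u+x0;v=v+y0
    print(n,m.sum(),'cent',u.mean(),v.mean(),'ends u',u.min(),u.max(),'slope',np.polyfit(u,v,1)[0])
    for th in (.05,.15,.25,.35):
        A,B=[proj(c,[*AX,.066]+(d*np.cos(th)+[0,0,np.sin(th)])*L) for L in(.045,.08)]
        print(th,'mid',((A+B)/2).round(1),'slope',((B-A)[1]/(B-A)[0]).round(3))
    A=proj(c,[*(AX+Rf@[.0155,-.019]),.05]); print('pin',A, 'nut',proj(c,[*(AX+Rf@[0,-.06]),.056]))
    b=c['img'][:,:,:].astype(int); q=(b[...,0]>150)&(b[...,2]<110)&(b[...,1]>110)&(b[...,0]-b[...,2]>90)
    for w in (A,proj(c,[*(AX+Rf@[0,-.06]),.056])):
        i,j=int(w[1]),int(w[0]); vv,uu=np.nonzero(q[i-5:i+6,j-5:j+6]); print('yellow',uu.mean()+j-5,vv.mean()+i-5,len(uu))
"
```

```text
top 122 cent 262.672131147541 162.62295081967213 ends u 254 272 slope 0.11352238346751495
0.05 mid [259.9 163.4] slope 0.097
0.15 mid [259.8 163.1] slope 0.11
0.25 mid [260.1 162.8] slope 0.123
0.35 mid [260.5 162.5] slope 0.137
pin [293.42740707 161.27032714] nut [309.03082792 168.50230948]
yellow 296.0 160.66666666666666 9
yellow 309.5 170.0 6
scene 154 cent 240.55194805194805 207.7987012987013 ends u 230 251 slope -0.16955203517911166
0.05 mid [237.6 210.9] slope -0.218
0.15 mid [237.6 208.7] slope -0.139
0.25 mid [237.8 206.4] slope -0.059
0.35 mid [238.4 204.1] slope 0.024
pin [272.19064513 203.63603924] nut [291.6019716  201.45711078]
yellow nan nan 0
yellow nan nan 0<string>:14: RuntimeWarning: Mean of empty slice.
  ret = ret.dtype.type(ret / rcount)
```

The lever holds up: 32 N at a 55 mm radius is far above the 2 N it needs. The strap angle is less certain, so I'll compare averaged frames with drawn model edges.

```bash
python3 -c "
from h import *
import cv2
out=[]
for n,x0,y0 in(('top',245,148),('scene',225,185)):
    cs=[cams.camera(n) for _ in range(8)]; c=cs[0]
    a=np.mean([k['img'] for k in cs],0)[y0:y0+37,x0:x0+100,::-1].astype(np.uint8)
    a=cv2.resize(a,None,fx=8,fy=8,interpolation=cv2.INTER_CUBIC)
    px=lambda P:tuple(int(i) for i in (proj(c,P)-[x0,y0]+.5)*8)
    if n=='top':
      for s,col in((0,(0,200,0)),(.1,(255,0,255))):
        for e in(-.011,.011):
          q=[[*(AX+Rf@(rr*np.array([-np.sin(s),-np.cos(s)])+e*np.array([-np.cos(s),np.sin(s)]))),.048] for rr in(.02,.082)]
          cv2.line(a,px(q[0]),px(q[1]),col,1)
    else:
      d=np.array([*(Rf@[0,1]),0])
      for th,col in((.05,(0,255,0)),(.15,(255,0,255))):
          cv2.line(a,px([*AX,.066]),px([*AX,.066]+(d*np.cos(th)+[0,0,np.sin(th)])*.08),col,1)
    out.append(a)
cv2.imwrite('pics/s7.png',np.vstack(out))
"
```

```text
(no output)
```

View pics/s7.png

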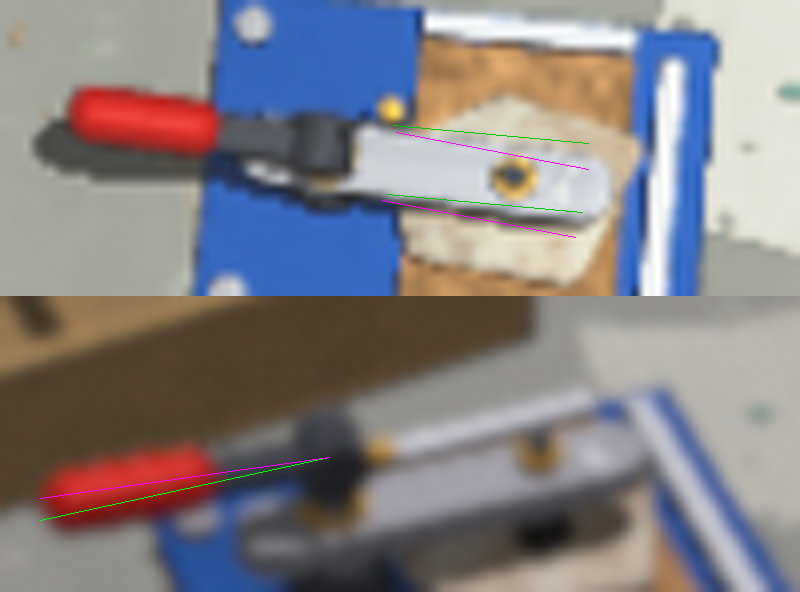

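The strap sits at about 0.04 rad, within the limit. The lever reads about 0.05 to 0.1 rad off level, so I'll press once more near the grip, straight down. The contact height will also show its angle directly.

```bash
python3 -c "
from h import *
p,y=at(.0,0,-.062,.2); p[0]+=.001
rows([([p[0]-.03,.0,.235],y),(p,y),([*p[:2],.110],y)]);print(p)"
```

```text
[0.0, 0.0, 0.0, 0.1588, 0.1553, -0.0014, 0]
[0.0, 0.0, 0.0, 0.3078, 0.1699, 0.0336, 0]
[0.0, 0.0, 0.0, 0.3078, 0.1699, 0.1236, 0]
[np.float64(0.579642549158173), np.float64(0.14666436215793144), 0.2]
```

step_arm([
  [[0,0,0,0.05,0.05,0,0],[0,0,0,0.1,0.1,0,0],[0,0,0,0.159,0.155,0,0],[0,0,0,0.21,0.16,0,0],[0,0,0,0.26,0.165,0,0],[0,0,0,0.308,0.17,0,0],[0,0,0,0.308,0.17,0.034,0],[0,0,0,0.308,0.17,0.08,0],[0,0,0,0.308,0.17,0.12,0],[0,0,0,0.308,0.17,0.124,0],[0,0,0,0.308,0.17,0.124,0]],
])

```text
time: 15.3
ee_pos: [0.5802, 0.1472, 0.1107]
eef_rot: [0.743, 0.669, 0.0, 0.0]
ft_force: [-0.3, -0.1, 1.8]
width: 0.0003
grip_force: 0.0
```

step_arm([
  [[0,0,0,0,0,0.003,0],[0,0,0,0,0,0.006,0],[0,0,0,0,0,0.006,0]],
])

```text
time: 15.68
ee_pos: [0.5798, 0.1467, 0.1038]
eef_rot: [0.743, 0.669, 0.0, 0.0]
ft_force: [0.8, -0.0, 0.6]
width: 0.0002
grip_force: 0.0
```

step_arm([
  [[0,0,0,0,0,0.001,0],[0,0,0,0,0,0.002,0],[0,0,0,0,0,0.002,0]],
])

```text
time: 16.05
ee_pos: [0.5796, 0.1468, 0.1014]
eef_rot: [0.743, 0.669, -0.0, -0.0]
ft_force: [-0.1, 0.6, -0.6]
width: 0.0003
grip_force: 0.0
```

There is no contact down to TCP z = 0.1014, and at a lever value of 0.9 it would touch at 0.106. The lever is fully down. I'll give it one light touch, then leave.

step_arm([
  [[0,0,0,0,0,0.001,0],[0,0,0,0,0,0.003,0],[0,0,0,0,0,0.003,0]],
])

```text
time: 16.42
ee_pos: [0.58, 0.1471, 0.0991]
eef_rot: [0.743, 0.669, 0.0, 0.0]
ft_force: [-0.7, -0.3, 5.0]
width: 0.0001
grip_force: 2.8
```

step_arm([
  [[0,0,0,0,0,-0.05,0],[0,0,0,0,0,-0.1,0],[0,0,0,0,0,-0.14,0],[0,0,0,0,-0.06,-0.14,0],[0,0,0,-0.05,-0.12,-0.14,0],[0,0,0,-0.1,-0.17,-0.14,0],[0,0,0,-0.15,-0.17,-0.14,0],[0,0,0,-0.2,-0.17,-0.14,0],[0,0,0,-0.25,-0.17,-0.14,0],[0,0,0,-0.3,-0.17,-0.14,0],[0,0,0,-0.3,-0.17,-0.14,0],[0,0,0,-0.3,-0.17,-0.14,0]],
])

```text
time: 17.92
ee_pos: [0.3797, -0.1331, 0.2385]
eef_rot: [0.743, 0.67, 0.0, -0.0]
ft_force: [0.1, 0.2, 0.0]
width: 0.0005
grip_force: 0.0
```

```bash
python3 -c "
from bench import r
print(r.close_job())"
```

```text
the job is handed in; nothing more can be done
None
```

I swung the strap home (about 0.04 rad by camera), pushed the lever fully down, moved the arm clear and handed the job in at about 18 s; no verdict came back, and I had no direct reading of the foot's force on the slab.

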